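Select low range on a bench-standing transfer case and prove it in

TASK

The transfer case stands nose down on the bench with its selector lever in the first position. Push the lever by its ball stud through the middle detent, towards the output yoke, until it is fully home at its far stop (low range); then bring the gears into mesh by pushing an ear of the output yoke round by a quarter of a turn or a little more, either way. It is all done by pushing: pick nothing up, leave the tools and loose parts where they are, and leave the lever home.

Things in the scene. Friction and masses are not known exactly. Their poses are not given: they have to be found in the camera images.
- case: cast-alloy transfer case, 355 x 210 mm, fixed, two round lobes. Origin at bench level under its middle; y along it towards the smaller lobe, z up. Flat top 150 mm above the bench; yoke axis on the larger lobe at (0, -75) mm, selector shaft at (40, 75) mm. It stands left or right of the bench's middle, turned up to 0.4 rad either way
- selector_pivot (a point): point on the selector shaft's vertical axis, level with the top face of the lever's arm (176 mm above the bench). The shaft end, with a hexagon nut, rises 14 mm above it
- stud (a point): centre of the 16 mm ball on the 11 mm shank standing at the lever's free end, 85 mm from the shaft's axis, 198 mm above the bench, 22 mm above the arm's top face. The flat steel arm is 8 mm thick, 17 to 23 mm wide; the two cast stop lugs beside it, 36 mm from the shaft, reach no higher than 172 mm above the bench
- selector (a joint): lever angle, rad, in a level plane, growing anticlockwise seen from above: the stud moves towards the yoke. Spring detents at 0 (first position; start), 0.42 (middle) and 0.84 (low range); hard stop at 0.86. Leaving a detent takes up to about 11 N at the stud; let go in between, it clicks into the nearer detent. Stud travel about 72 mm
- yoke_axis (a point): point on the yoke's vertical axis, level with the top of its ears (225 mm above the bench)
- yoke_ear (a point): top middle of one of the two like ears of the output yoke, 30 mm from the axis, 225 mm above the bench; the other is opposite. Each ear is 16 mm thick (radially), 36 mm wide (along the turning circle), upright from 180 to 225 mm above the bench with a rounded top, on a 72 mm round hub; 44 mm clear between them, with a nut up to 194 mm
- yoke (a joint): angle turned by the output yoke, rad, anticlockwise seen from above positive; 0 at the start, turns endlessly either way, stays where it is left. About 6 to 7 N at an ear turns it
- diff: bystander: dark iron axle differential on a timber cradle, about 190 x 220 mm and 200 mm high, fixed, beside the transfer case. Origin at bench level under its middle
- nut: bystander, loose: hexagon flange nut, 42 mm across x 17 mm, loose on the transfer case; origin under its middle
- socket: bystander, loose: ratchet socket, 31 mm diameter x 40 mm, standing on the transfer case; origin under its middle
- bearing: bystander, loose: ball-bearing ring, 62 mm diameter x 18 mm, on the bench in front of the transfer case; origin under its middle
- dust_cap: bystander, loose: plastic dust cap, 68 mm diameter x 20 mm, on the bench in front of the differential; origin under its middle
- wrench: bystander, loose: combination wrench lying on the bench; origin under its length
- hammer: bystander, loose: hammer lying on the bench; origin under its length
- oil: bystander, loose: gear-oil bottle, 72 mm diameter x 200 mm, standing; origin under its middle
- mug: bystander, loose: mug, 82 mm diameter x 95 mm, standing; origin under its middle

How it is judged:
On the way, in this order (a step that is already met when the one before it is completed fails the run):
1. the lever is home at its second stop (low range) (value of joint selector above 0.78 rad), for 0.3 s.
2. with the lever home, the yoke has been pushed round about a quarter of a turn (1.35 rad at least) (value of joint selector above 0.78 rad and (value of joint yoke above 1.35 rad or value of joint yoke below -1.35 rad)), for 0.2 s.
At the end, for the whole second after the job is handed in: the selector lever stands in its second detent (joint above 0.78 rad; the first detent is at 0.42), the yoke is at rest at least 1.35 rad (77 degrees) from its starting angle, either way (all of step 2 and velocity of joint yoke between -0.1 and 0.1 rad/s); the robot touches nothing.
It fails at once if a loose part or tool was lifted, carried or shifted (more than 15 mm for the nut and socket, 20 mm for the rest) (distance of any of nut, socket from where it was at the start of the episode above 0.015 m or distance of any of bearing, dust_cap, wrench, hammer, oil, mug from where it was at the start of the episode above 0.02 m).
It also fails if it takes over 58 s, if anything falls off the work surface, if the arm or the gripper's body presses on something with over 40 N, if the wrist force passes 120 N, or if a joint passes its speed limit or range.

ROBOT

A 6-joint arm with a two-finger parallel gripper is mounted at the origin on the work surface. World frame = base frame: x ahead of the robot, y to its left, z up, the work surface at z = 0. Lengths are in m, angles in rad, forces in N, time in s.
With the tool pointing down it reaches from about 0.25 to 0.775 m from the base axis. Payload 8.9 kg.
Tool frame: the origin (TCP) lies midway between the tips of the shut fingers; the grasp point (between the pads) lies 19 mm behind it; z points along the fingers, y is the line along which they close (so a half turn about z gives the same grasp; the last joint's range is limited). The gripper opens to 85 mm and grips with 20 to 120 N. Pads are 22 mm wide; open, the fingers measure 114 mm over their backs; the gripper's body (76 mm by 85 mm) begins 54 mm behind the grasp point. The pads swing forward as they close: fully open they stand 13 mm farther back than shut.
Start: joints at [1.072, 0.291, -0.153, 1.127, 0, 1.431], TCP at [0.185, 0.491, 0.231] pointing down, gripper open.
Joint ranges: [-2.52, 2.52], [-0.91, 1.74], [-1.3, 1.37], [-1.96, 2.02], [-1.52, 1.47], [-3.14, 3.14]. Speed limits (rad/s): [2.22, 2.22, 2.79, 3.14, 3.14, 3.14].

INTERFACE

Orientations are given as a unit quaternion [w, x, y, z].
In Python, from plant import arm gives the robot as it stands.
- The arm moves only by the tool carry_out, never from a script. Its argument "targets" is a list of rows, each a list of 3 entries, a list of its own where there are three numbers: the shift along the world's x, y, z in units of 50 mm (1.0 is 50 mm), then the turn, a rotation vector about the world's x, y, z in units of 5 degrees (1.0 is 5 degrees), then the gripper's target within -1 to 1 (fully open at 1, half-way at 0, shut at -1). In form: [[[tx, ty, tz], [rx, ry, rz], jaw], ...]. A call has 1 to 8 rows; each row shifts and turns the commanded pose from where the row before left it; what a row does not reach is not made up. A row lasts 1/8 s, in which the tool goes at most 62.5 mm and 10.7 degrees, less where a joint would pass 70% of its speed; a pose out of reach is approached as far as the arm can. A call with a number of a shift or a turn outside -1 to 1 is refused whole. A call with a gripper value outside its range is refused whole. The fingers move at their own pace and stop on an object; the grip force is fixed at half the most. Time passes only in rows, so rows that do not move let the fingers close. It gives the time, the measured TCP pose, the force, the opening and the grip force at its end, in the units of the state.
- arm.get_state(): the state, without advancing time (a new reading comes with each control period).
- arm.read_camera(name): name is "side" or "top"; returns a dict with "img" (384x512x3 uint8, blue, green, red), "range_z" (384x512 float32, m along the optical axis (not along the pixel's ray), 0 where there is no reading), "intrinsics" (3x3 intrinsics, pixels), "rvec" (rotation vector, rad) and "tvec" (3), from world to camera coordinates, as OpenCV has them. Camera axes: x right, y down, z forward; pixel columns grow to the right and rows downward; lengths in m; the calibration is good to about 2 mm. A picture is of the moment at which its call begins.
- arm.hand_in(): hands the job in; it is judged then, once.
The state is a dict: "time_s": time; "joint_pos": joint angles; "dq": joint speeds; "tau": joint torques, N m; "ee_pos": TCP position; "tool_rot": TCP orientation; "wrist_force": force on the tool from outside, world axes, zero at the start; "torque": the same for the moment, N m; "opening": finger opening in m; "grasp_force": force on a finger pad.
Only numpy, scipy, OpenCV 4.12 (cv2) and the standard library are available. Lean on these libraries where they do the work, as an engineer would, in place of code of your own. Each camera call takes 0.05 s, during which the arm holds its last target. There are 200 camera calls.

## Working session

There is one attempt and no reset: what is moved stays moved. The work goes in short steps, Python scripts to look and compute and a tool call to move; the robot and the scene stay as the last step left them, time stands still between calls to the robot, and variables do not carry over. Pictures are saved under pics/ and viewed, at most 10 in all, crops included, and the job is handed in when it is done.

Besides the shell and the picture viewer there is one more tool, called by a JSON object that holds its "fn" and its "kwargs", one argument or row to a line. carry_out: Moves the arm, as the interface text tells. Shifts and turns lie within -1 to 1; 1 stands for 50 mm of shift or 5 degrees of turn. Its arguments: {"type":"object","properties":{"targets":{"type":"array"}},"required":["targets"]}

```bash
mkdir -p pics; cat > h.py <<'E'
import numpy as np, cv2
from plant import arm
def snap(n):
    c=arm.read_camera(n); np.savez(f'{n}.npz',**c); return c
def px2w(c,u,v,z=None):
    K=c['intrinsics'];R=cv2.Rodrigues(np.array(c['rvec'],float))[0];t=np.array(c['tvec'],float).ravel()
    ray=np.linalg.inv(K)@[u,v,1]
    o=-R.T@t; d=R.T@ray
    s=(z-o[2])/d[2] if z is not None else c['range_z'][int(round(v)),int(round(u))]
    return o+s*d
E
python3 - <<'E'
from h import *
a=snap('top');b=snap('side')
cv2.imwrite('pics/top.png',a['img']);cv2.imwrite('pics/side.png',b['img'])
s=arm.get_state();print(s['ee_pos'],s['tool_rot'],s['opening'],s['time_s'])
E
```

```text
[0.18465172 0.49103552 0.23078596] [-1.77950096e-04  1.78937398e-01  9.83860287e-01 -5.57857329e-04] 0.08543018285859938 0.1
```

View pics/top.png

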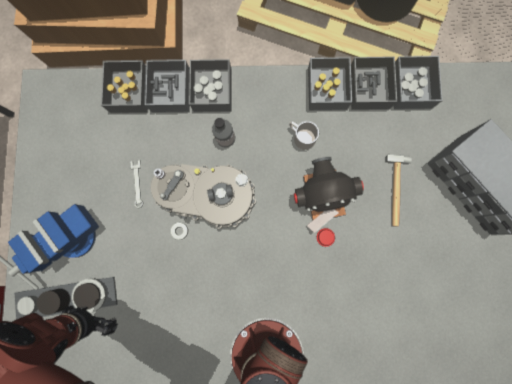

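View pics/side.png

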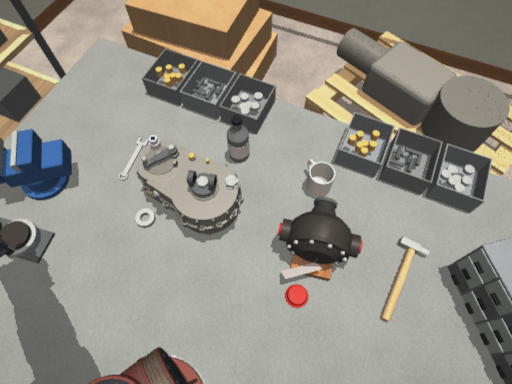

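```bash
python3 - <<'E'
from h import *
a=dict(np.load('top.npz'));b=dict(np.load('side.npz'))
A=cv2.resize(a['img'][145:245,130:280],None,fx=5,fy=5,interpolation=2)
B=cv2.resize(b['img'][125:240,115:260],None,fx=5,fy=5,interpolation=2)
cv2.imwrite('pics/topc.png',A);cv2.imwrite('pics/sidec.png',B)
for u,v in [(267,355),(221,194),(173,184),(240,180),(159,173),(400,300)]: print(u,v,px2w(a,u,v))
E
```

```text
267 355 [ 0.10020848 -0.00465778  0.34635859]
221 194 [0.54832563 0.13905194 0.18925452]
173 184 [0.58416949 0.29755925 0.17655065]
240 180 [0.59765218 0.08016325 0.16066391]
159 173 [0.61952017 0.34203394 0.18493517]
400 300 [ 0.18725864 -0.47583081 -0.00284988]
```

View pics/topc.png

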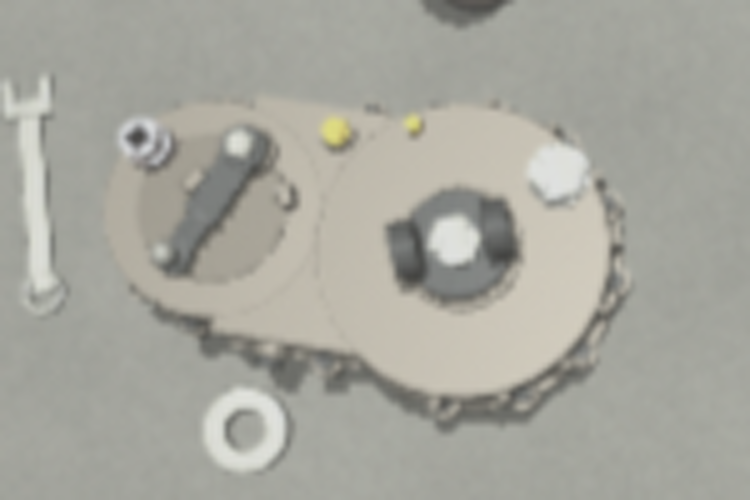

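View pics/sidec.png

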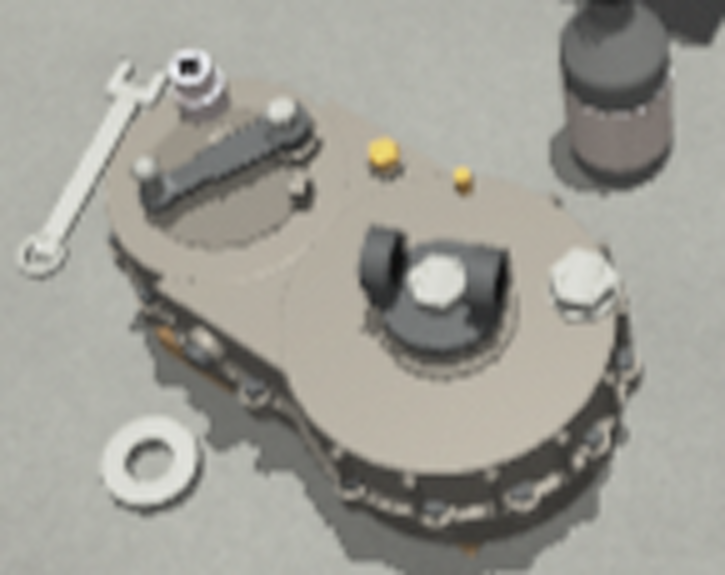

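```bash
python3 - <<'E'
from h import *
a=dict(np.load('top.npz'));b=dict(np.load('side.npz'))
def T(x,y,z): return px2w(a,(x+.5)/5-.5+130,(y+.5)/5-.5+145,z)
def S(x,y,z): return px2w(b,(x+.5)/5-.5+115,(y+.5)/5-.5+125,z)
for n,t,s,z in [('pivot',(240,143),(282,110),.19),('stud',(163,253),(147,167),.2),('nut_y',(453,241),(437,280),.194),('earL',(405,250),(385,240),.222),('earR',(498,230),(490,255),.222),('nut',(557,172),(583,272),.167),('socket',(137,134),(190,66),.19)]:
    print(n,T(*t,z).round(4),S(*s,z).round(4))
p=T(240,143,.19);y=T(453,241,.194);d=p-y
# case yaw: vector yoke->pivot in case frame (40,150)
yaw=np.arctan2(d[1],d[0])-np.arctan2(150,40);print('yaw',yaw,np.hypot(*d[:2]))
E
```

```text
pivot [0.6173 0.2801 0.19  ] [0.6194 0.2809 0.19  ]
stud [0.5449 0.3254 0.2   ] [0.5481 0.3263 0.2   ]
nut_y [0.5516 0.1411 0.194 ] [0.554  0.1414 0.194 ]
earL [0.5428 0.1675 0.222 ] [0.5522 0.1686 0.222 ]
earR [0.5548 0.1095 0.222 ] [0.5675 0.1117 0.222 ]
nut [0.5999 0.0764 0.167 ] [0.6052 0.0772 0.167 ]
socket [0.6239 0.3472 0.19  ] [0.6241 0.3473 0.19  ]
yaw -0.18079670743515375 0.15374997784053385
```

{"fn": "carry_out", "kwargs": {
  "targets": [
    [[0.6,-0.5,0.3],[0,0,0.3],-1],
    [[0.9,-0.4,0],[0,0,0.3],-1],
    [[0.9,-0.3,0],[0,0,0.3],-1],
    [[0.9,-0.3,0],[0,0,0.3],-1],
    [[0.9,-0.3,0],[0,0,0.4],-1],
    [[0.9,-0.3,0],[0,0,0.4],-1],
    [[0.9,-0.2,0],[0,0,0.3],-1],
    [[0.9,-0.1,0],[0,0,0.3],-1]
  ]
}}

```text
time_s: 1.1
ee_pos: [0.5312, 0.3705, 0.246]
tool_rot: [-0.0, 0.066, 0.998, -0.0]
wrist_force: [-0.1, 0.5, -0.3]
opening: -0.0001
grasp_force: 0.0
```

{"fn": "carry_out", "kwargs": {
  "targets": [
    [[0.6,0,0],[0,0,0],-1],
    [[0,0,0],[0,0,0],-1]
  ]
}}

```text
time_s: 1.35
ee_pos: [0.5613, 0.3706, 0.2448]
tool_rot: [-0.001, 0.067, 0.998, -0.0]
wrist_force: [0.4, 0.3, -0.8]
opening: 0.0003
grasp_force: 0.0
```

{"fn": "carry_out", "kwargs": {
  "targets": [
    [[-0.1,0,-0.6],[0,0,0],-1],
    [[-0.1,0,-0.55],[0,0,0],-1],
    [[0,0,0],[0,0,0],-1],
    [[-0.1,-0.2,0],[0,0,0],-1],
    [[0,-0.2,0],[0,0,0],-1],
    [[0,0,0],[0,0,0],-1]
  ]
}}

```text
time_s: 2.1
ee_pos: [0.5454, 0.3506, 0.19]
tool_rot: [0.001, 0.067, 0.998, 0.0]
wrist_force: [-0.4, -0.6, 0.0]
opening: -0.0
grasp_force: 0.0
```

```bash
python3 - <<'E'
from h import *
a=snap('top');b=snap('side')
A=cv2.resize(a['img'][145:245,130:280],None,fx=4,fy=4,interpolation=2)
B=cv2.resize(b['img'][115:215,110:260],None,fx=4,fy=4,interpolation=2)
B=B[:200] if 0 else B
cv2.imwrite('pics/c2.png',cv2.resize(np.vstack([A,B]),None,fx=.74,fy=.74,interpolation=3))
E
```

```text
(no output)
```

View pics/c2.png

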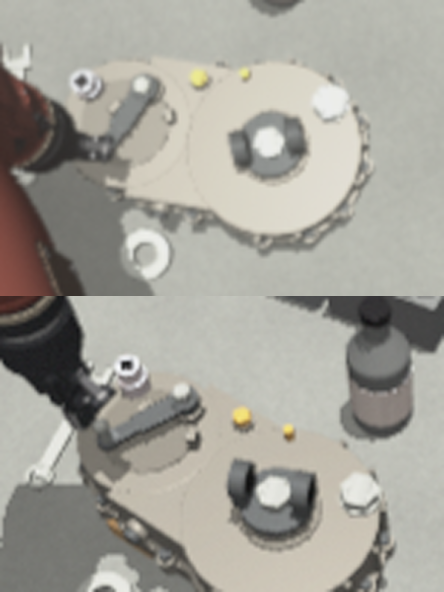

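{"fn": "carry_out", "kwargs": {
  "targets": [
    [[0,-0.1,-0.08],[0,0,0],-1],
    [[-0.05,-0.2,0],[0,0,0],-1],
    [[-0.05,-0.2,0],[0,0,0],-1],
    [[-0.05,-0.2,0],[0,0,0],-1],
    [[0,-0.2,0],[0,0,0],-1],
    [[0,-0.2,0],[0,0,0],-1],
    [[0,-0.1,0],[0,0,0],-1],
    [[0,0,0],[0,0,0],-1]
  ]
}}

```text
time_s: 3.2
ee_pos: [0.5375, 0.2907, 0.1847]
tool_rot: [0.0, 0.067, 0.998, -0.0]
wrist_force: [0.4, -0.1, 0.9]
opening: 0.0
grasp_force: 0.0
```

{"fn": "carry_out", "kwargs": {
  "targets": [
    [[0,-0.1,0.02],[0,0,0],-1],
    [[0.02,-0.1,0],[0,0,0],-1],
    [[0.02,-0.05,0],[0,0,0],-1],
    [[0,0,0],[0,0,0],-1]
  ]
}}

```text
time_s: 3.7
ee_pos: [0.5383, 0.2814, 0.186]
tool_rot: [-0.001, 0.066, 0.998, 0.003]
wrist_force: [-4.5, 13.6, 0.1]
opening: -0.0002
grasp_force: 6.4
```

```bash
python3 - <<'E'
from h import *
a=snap('top');b=snap('side')
A=cv2.resize(a['img'][145:245,130:280],None,fx=4,fy=4,interpolation=2)
B=cv2.resize(b['img'][115:215,110:260],None,fx=4,fy=4,interpolation=2)
cv2.imwrite('pics/c3.png',cv2.resize(np.vstack([A,B]),None,fx=.74,fy=.74,interpolation=3))
E
```

```text
(no output)
```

View pics/c3.png

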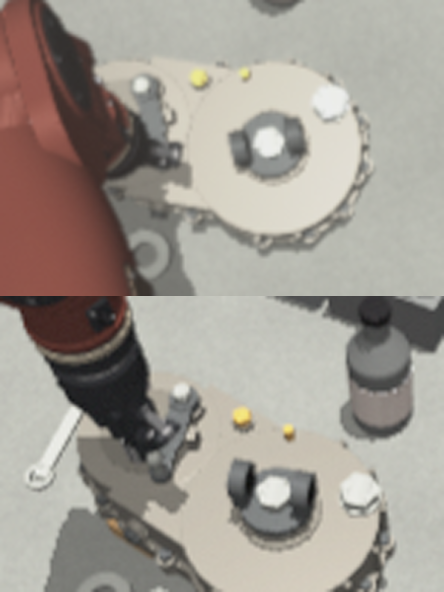

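{"fn": "carry_out", "kwargs": {
  "targets": [
    [[0,-0.06,0],[0,0,0],-1],
    [[0,0,0],[0,0,0],-1],
    [[0,0,0],[0,0,0],-1]
  ]
}}

```text
time_s: 4.18
ee_pos: [0.5384, 0.2803, 0.1861]
tool_rot: [-0.001, 0.065, 0.998, 0.004]
wrist_force: [-5.9, 21.7, -0.8]
opening: -0.0
grasp_force: 10.4
```

{"fn": "carry_out", "kwargs": {
  "targets": [
    [[0,0.3,0],[0,0,0],-1],
    [[0,0.1,0.7],[0,0,0],-1],
    [[0,0,0.6],[0,0,0.2],-1],
    [[-0.3,-0.7,0],[0,0,1],-1],
    [[-0.3,-0.9,0],[0,0,1],-1],
    [[-0.1,-0.8,0],[0,0,1],-1],
    [[0,-0.4,0],[0,0,1],-1],
    [[0,0,0],[0,0,0],-1]
  ]
}}

```text
time_s: 5.18
ee_pos: [0.5046, 0.1545, 0.2511]
tool_rot: [0.0, -0.115, 0.993, -0.0]
wrist_force: [-0.1, 0.2, -0.3]
opening: -0.0
grasp_force: 0.0
```

```bash
python3 - <<'E'
from h import *
a=snap('top');b=snap('side')
A=cv2.resize(a['img'][145:245,130:280],None,fx=4,fy=4,interpolation=2)
B=cv2.resize(b['img'][115:215,110:260],None,fx=4,fy=4,interpolation=2)
cv2.imwrite('pics/c4.png',cv2.resize(np.vstack([A,B]),None,fx=.74,fy=.74,interpolation=3))
E
```

```text
(no output)
```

View pics/c4.png

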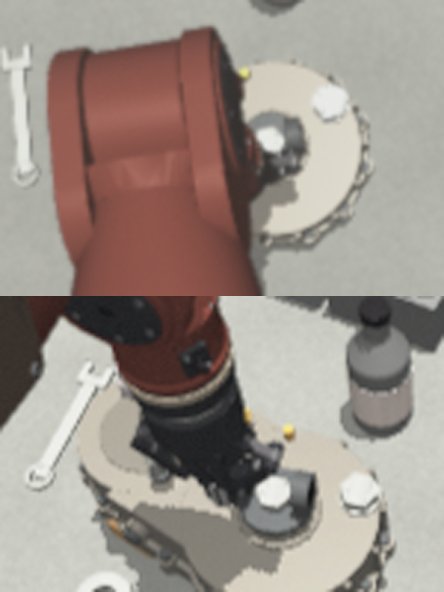

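{"fn": "carry_out", "kwargs": {
  "targets": [
    [[-0.05,0.05,-0.5],[0,0,0],-1],
    [[0,0.05,-0.5],[0,0,0],-1],
    [[0,0,0],[0,0,0],-1],
    [[0.15,0.05,0],[0,0,0],-1],
    [[0.15,0.03,0],[0,0,0],-1],
    [[0,0,0],[0,0,0],-1]
  ]
}}

```text
time_s: 6.02
ee_pos: [0.5178, 0.1651, 0.2013]
tool_rot: [0.001, -0.117, 0.993, 0.0]
wrist_force: [0.3, -1.1, -0.1]
opening: -0.0001
grasp_force: 0.0
```

{"fn": "carry_out", "kwargs": {
  "targets": [
    [[0.045,0.05,0],[0,0,-1],-1],
    [[0.047,0.05,0],[0,0,-1],-1],
    [[0.052,0.045,0],[0,0,-1],-1],
    [[0.056,0.046,0],[0,0,-1],-1],
    [[0.06,0.041,0],[0,0,-1],-1],
    [[0.063,0.036,0],[0,0,-1],-1]
  ]
}}

```text
time_s: 6.78
ee_pos: [0.532, 0.1788, 0.2011]
tool_rot: [-0.001, 0.146, 0.989, 0.0]
wrist_force: [-6.1, 2.4, 3.5]
opening: 0.0002
grasp_force: 3.2
```

{"fn": "carry_out", "kwargs": {
  "targets": [
    [[0.066,0.03,0],[0,0,-1],-1],
    [[0.068,0.02,0],[0,0,-1],-1],
    [[0.07,0.015,0],[0,0,-1],-1],
    [[0.071,0.012,0],[0,0,-1],-1],
    [[0.072,0.006,0],[0,0,-1],-1],
    [[0.072,0,0],[0,0,-1],-1],
    [[0.072,-0.007,0],[0,0,-1],-1],
    [[0.071,-0.013,0],[0,0,-1],-1]
  ]
}}

```text
time_s: 7.78
ee_pos: [0.561, 0.1832, 0.2012]
tool_rot: [-0.001, 0.475, 0.88, 0.001]
wrist_force: [-1.0, 7.9, -0.7]
opening: -0.0002
grasp_force: 3.9
```

{"fn": "carry_out", "kwargs": {
  "targets": [
    [[0.07,-0.02,0],[0,0,-1],-1],
    [[0.068,-0.027,0],[0,0,-1],-1],
    [[0.065,-0.033,0],[0,0,-1],-1],
    [[0.062,-0.038,0],[0,0,-1],-1],
    [[0.06,-0.045,0],[0,0,-1],-1],
    [[0.055,-0.05,0],[0,0,-1],-1],
    [[0,0,0],[0,0,0],-1]
  ]
}}

```text
time_s: 8.65
ee_pos: [0.5814, 0.1722, 0.2013]
tool_rot: [-0.0, 0.686, 0.727, 0.002]
wrist_force: [3.9, 7.4, -2.4]
opening: 0.0003
grasp_force: 3.4
```

{"fn": "carry_out", "kwargs": {
  "targets": [
    [[-0.1,0.2,0],[0,0,0],-1],
    [[-0.05,0.1,0.5],[0,0,0],-1],
    [[0,0,0.8],[0,0,0],-1],
    [[-0.5,0.3,0.8],[0,0,0],-1],
    [[-0.9,0.4,0],[0,0,0],-1],
    [[-0.9,0.4,0],[0,0,0],-1],
    [[-0.9,0.6,0],[0,0,0],-1],
    [[-0.9,0.8,0],[0,0,0],-1]
  ]
}}

```text
time_s: 9.65
ee_pos: [0.366, 0.3112, 0.3062]
tool_rot: [0.0, 0.686, 0.727, 0.0]
wrist_force: [0.5, 0.2, -0.2]
opening: -0.0003
grasp_force: 0.0
```

{"fn": "carry_out", "kwargs": {
  "targets": [
    [[-0.6,0.9,0],[0,0,0],-1],
    [[-0.4,0.9,0],[0,0,0],-1],
    [[-0.2,0.9,0],[0,0,0],-1],
    [[0,0,0],[0,0,0],-1]
  ]
}}

```text
time_s: 10.15
ee_pos: [0.3062, 0.4481, 0.3055]
tool_rot: [-0.0, 0.685, 0.729, 0.0]
wrist_force: [-0.1, -0.8, -0.2]
opening: -0.0
grasp_force: 0.0
```

```bash
python3 - <<'E'
from h import *
a=snap('top');b=snap('side')
A=cv2.resize(a['img'][145:245,130:280],None,fx=4,fy=4,interpolation=2)
B=cv2.resize(b['img'][115:215,110:260],None,fx=4,fy=4,interpolation=2)
cv2.imwrite('pics/c5.png',cv2.resize(np.vstack([A,B]),None,fx=.74,fy=.74,interpolation=3))
E
```

```text
(no output)
```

View pics/c5.png

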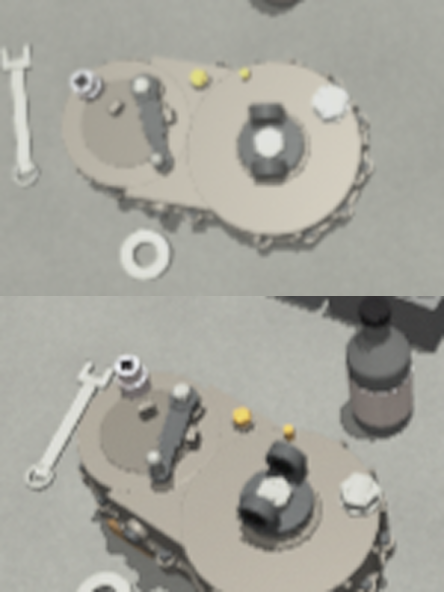

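The lever is 47° from where it started, so it is in low range, and the yoke has turned about 99°. Nothing loose has moved and the arm is clear, so I'm handing it in.

```bash
python3 -c "
from plant import arm
print(arm.hand_in())"
```

```text
the job is handed in; nothing more can be done
None
```

I pushed the lever home to low range (about 0.82 rad in the last picture), then turned the output yoke about 99° clockwise, and handed the job in with the arm clear and the loose parts in that view unmoved; the hand-in call returned no verdict.

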